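# Load the bar fixture and lock it with the sprung keeper

## Task

Take the round bar from its stand and feed it endwise, straight, into the flared mouth of the guide tube until its front end rests against the end stop. Then fit the sprung keeper, tabs up, between the two cheeks behind the bar: squeeze its tabs together to draw the pins in, lower it, and let it spring out so that both pins sit in the recesses of the cheeks. Leave the two rings and the disc undisturbed.

Things in the scene. Friction and masses are not known exactly. Their poses are not given: they have to be found in the camera images.
- fixture: Fixed bar fixture on a dark T-shaped steel plate, 12 mm thick, 260 mm along its y, 85 mm wide; crosspiece under the cheeks 216 x 44 mm. Origin on the table under the plate's middle, z up, +y is the feed direction. Tube, end stop and two cheeks stand on it in line at x = 0, axis 60 mm above the table. Bar home: its centre at y = +10 mm, tail at y = -90 mm, about 2 mm below the axis.
- tube_mouth (a point): Centre of the guide tube's flared mouth, 60 mm above the table, fixture axes; the bar enters along +y. Steel tube from here to 80 mm further on, inner diameter 18 mm, outer 26 mm; the mouth narrows over 14 mm from about 32 mm (41 mm outside).
- end_stop (a point): Point on the near face of the end stop where the bar's front end must rest, 60 mm above the table, 115 mm beyond the tube mouth, fixture axes. Steel block 50 mm wide, 80 mm high; between tube end and block is a 35 mm gap.
- seat (a point): Where the keeper's middle goes: midway between the two recesses, 60 mm above the table, 104 mm before the tube mouth, fixture axes (x runs from recess to recess). The aluminium cheeks stand either side along x, inner faces 156 mm apart, 16 mm thick, 36 mm along y, tops 78 mm above the table, open above.
- recess_a (a point): Centre of the mouth of the recess in the -x cheek: a blind square pocket 15 x 15 mm, 7 mm deep along -x, 60 mm above the table.
- recess_b (a point): The same in the +x cheek, 7 mm deep along +x.
- bar_stand: Fixed black bar stand, 200 mm along its y, 50 mm wide, base 8 mm thick, with two notched posts 12 mm thick at y = +-85 mm that carry the bar (post tops 45 mm above the table). Origin on the table under its middle. It stands to the left and the keeper to the right of the robot, or the other way round.
- bar_center (a point): Centre of the loose bar: plain round aluminium, 14 mm diameter, 200 mm long (its y axis), about 85 g, both ends alike with 4 mm chamfers. It starts level in the stand, centre 45 mm above the table, within 0.3 rad of world y; either end may go in front. Gripped 45 mm from its tail it goes fully home in one stroke, the grip then 40 mm short of the tube mouth.
- keeper_center (a point): Middle of the sprung keeper on its pin axis. Loose steel block 72 mm long (x), 24 wide (y), from 26 mm below to 10 mm above this point, 245 g in all. From each end sticks a round-ended 10 mm pin: 174 mm over the tips relaxed, 150 mm squeezed. Starts upright on the table, this point 26 mm up, x within 0.3 rad of world x. Both ends alike.
- keeper_grip (a point): Midway between the keeper's two black upright tabs, 33 mm above keeper_center, same axes; 59 mm above the table at the start. Tabs 5 mm thick, 18 mm wide, from 22 mm below to 15 mm above this point, fixed to the pins; outer faces 58 mm apart along x relaxed, 34 mm squeezed. Pressing them together draws both pins in; they spring out when let go.
- pin_a (a joint): How far the pin at the keeper's -x end is drawn in, m: 0 fully out, 0.012 fully in. Spring 4.2 N at 0, 8.4 N at 0.012. In its recess, pressed on the bottom, it reads about 0.002; stuck on a cheek's face about 0.009.
- pin_b (a joint): The same for the pin at the keeper's +x end.
- ring_cup: Bystander: open plastic ring, 58 mm diameter, 45 mm high, beyond the fixture. Origin under its centre.
- low_ring: Bystander: open plastic ring, 62 mm diameter, 18 mm high, between robot and fixture. Origin under its centre.
- blank: Bystander: steel disc, 56 mm diameter, 12 mm thick, beyond the fixture. Origin under its centre.
Things that resemble listed ones, but are neither listed nor needed, are in the scene too. Of the things that look like the part that bears keeper_center, the larger one is meant. What is shaped like the part that bears bar_center but brown is not meant.

How it is judged (in metres and radians):
On the way, in this order (a step that is already met when the one before it is completed fails the run):
1. the bar's front end is at least 30 mm inside the guide tube, bar straight (x of bar_center in the frame of fixture between -0.006 and 0.006 m and z of bar_center in the frame of fixture between 0.053 and 0.067 m and angle between the y axis of bar_center and the y axis of fixture, either way round below 0.07 rad and y of bar_center in the frame of fixture above -0.075 m), for 0.05 s.
2. the bar is home: its front end is within 5 mm of the end stop, bar straight in the tube (x of bar_center in the frame of fixture between -0.006 and 0.006 m and z of bar_center in the frame of fixture between 0.053 and 0.067 m and angle between the y axis of bar_center and the y axis of fixture, either way round below 0.07 rad and y of bar_center in the frame of fixture between 0.005 and 0.016 m), for 0.2 s.
At the end, for the whole second after the job is handed in: The bar lies straight in the tube (6 mm, 0.07 rad), its front within 5 mm of the end stop; the keeper stands upright (0.3 rad) between the cheeks, both pins in the recesses (drawn in under 5.5 mm), its middle within 5 mm of the seat (6 mm below), long axis within 0.06 rad (all of step 2 and x of keeper_center in the frame of seat between -0.005 and 0.005 m and y of keeper_center in the frame of seat between -0.0045 and 0.0045 m and z of keeper_center in the frame of seat between -0.006 and 0.0045 m and angle between the x axis of keeper_center and the x axis of seat, either way round below 0.06 rad and angle between keeper_center's own z axis and vertical below 0.3 rad and value of joint each of pin_a, pin_b below 0.0055 m); the robot touches nothing.
It fails at once if a bystander ring or disc is moved by more than 20 mm (distance of any of ring_cup, low_ring, blank from where it was at the start of the episode above 0.02 m).
It also fails if it takes over 54 s, if anything falls off the work surface, if the arm or the gripper's body presses on something with over 40 N, if the wrist force passes 120 N, or if a joint passes its speed limit or range.

## Robot

A 7-joint arm with a two-finger parallel gripper is mounted at the origin on the work surface. World frame = base frame: x ahead of the robot, y to its left, z up, the work surface at z = 0. Lengths are in mm, angles in rad, forces in N, time in s.
With the tool pointing down it reaches from about 400 to 900 mm from the base axis. Payload 5.6 kg.
Tool frame: the origin (TCP) lies midway between the tips of the shut fingers; the grasp point (between the pads) lies 19 mm behind it; x points along the fingers, y is the direction in which the jaws open and shut, and the axes are right-handed (so a half turn about x gives the same grasp; the last joint's range is limited). The gripper opens to 92 mm and grips with 3 to 60 N. Pads are 20 mm wide; open, the fingers measure 128 mm over their backs; the gripper's body (75 mm by 189 mm) begins 69 mm behind the grasp point.
Start: joints at [1.081, 0.468, -0.012, 1.603, 0.006, 1.071, -0.056], TCP at [280.815, -586.218, 214.592] pointing down, gripper open.
Joint ranges: [-2.53, 2.53], [-0.31, 2.02], [-1.57, 1.55], [0.28, 2.44], [-1.29, 4.43], [0.15, 1.84], [-2.92, 2.92]. Speed limits (rad/s): [2.57, 2.57, 3.14, 3.14, 3.14, 3.14, 3.14].

## Interface

Orientations are given as a rotation vector (axis times angle).
In Python, from cell import robot, grip, kin, viewer gives the robot as it stands. Calls block until the motion is done:
- robot.movep(position, orientation): joint-space move of the TCP to a pose.
- robot.servo_line(position, feed=150, rotation=None): straight line of the TCP; rotation=None keeps the orientation; feed is the mean speed in mm/s.
- robot.goto_joints(angles): joint-space move.
- grip(opening, newtons=None): opening from 0.0 (shut) to 1.0 (fully open); newtons is the grip in N (None keeps the last); returns when the fingers have stopped.
- robot.hold(seconds).
- kin.ik(position, orientation): joint angles nearest the present ones, or None.
- robot.observe(): the state.
- viewer.read_camera(name): name is "scene" or "top"; returns the picture (384x512x3 uint8, red, green, blue); there is no depth.
- viewer.camera_info(name): a dict with "camera_matrix" (3x3 intrinsics, pixels), "R" (3x3) and "t" (3): a world point X has camera coordinates R X + t. Camera axes: x right, y down, z forward; pixel columns grow to the right and rows downward; lengths in mm; the calibration is good to about 2 mm. A picture is of the moment at which its call begins. camera_info takes no time and is no camera call.
A pose or a line that the arm cannot do raises robot.IKError and nothing moves.
- robot.job_done(): hands the job in, once; it reports no verdict.
Trained networks look in the newest picture that a camera, given by its name, has taken for a name from the list of things; names that differ only in an ending like _2 or _b are one class to them, and where a whole thing is asked for, a point or a joint stands for the part that bears it (a point fixed in the world has none). Each returns a list of dicts, best first, with "confidence" (0 to 1); they miss things now and then, are a little off and sometimes report something else, mostly with a low value. They report only what shows in the picture. A call takes as long as a camera call. They do not tell look-alikes from the thing itself.
- viewer.silhouettes(name, camera): "mask" (384x512 bool, what is visible of it).
- viewer.pinpoint(name, camera): "at" ([x, y, z] in mm, in the coordinates of the camera as it stood for that picture, good to about 4 mm: a listed point, or the origin of a listed thing).
The state is a dict: "t": time; "joints": joint angles; "joint_velocities": joint speeds; "joint_torque": joint torques, N m; "tcp_pos": TCP position; "tcp_rot": TCP orientation; "contact_force": force on the tool from outside, world axes, zero at the start; "wrist_torque": the same for the moment, N m; "grip_width": opening from 0.0 (shut) to 1.0 (fully open).
Only numpy, scipy, OpenCV 4.12 (cv2) and the standard library are available. Lean on these libraries where they do the work, as an engineer would, in place of code of your own. Each camera call takes 0.05 s, during which the arm holds its last target.

## Working session

There is one attempt and no reset: what is moved stays moved. The work goes in short steps, each a Python script; the robot and the scene stay as the last script left them, time stands still between calls to the robot, and variables do not carry over. Pictures are saved under pics/ and viewed, and the job is handed in when it is done.

```bash
ls; mkdir -p pics
python3 - <<'E'
from cell import robot, grip, kin, viewer
import cv2, numpy as np
for c in("scene","top"):
    im=viewer.read_camera(c); cv2.imwrite(f"pics/{c}0.png",cv2.resize(im[:,:,::-1],None,fx=1.5,fy=1.5,interpolation=cv2.INTER_CUBIC))
    i=viewer.camera_info(c); print(c,np.round(i["camera_matrix"],1).tolist(),np.round(i["R"],3).tolist(),np.round(i["t"],1).tolist(), np.round(-np.array(i["R"]).T@np.array(i["t"])))
o=robot.observe(); print({k:np.round(v,3).tolist() for k,v in o.items()})
E
```

```text
pics
scene [[432.8, 0.0, 259.4], [0.0, 432.8, 190.4], [0.0, 0.0, 1.0]] [[0.214, 0.977, 0.014], [0.648, -0.131, -0.75], [-0.731, 0.17, -0.661]] [-35.6, -275.2, 1594.0] [1351. -272.  848.]
top [[372.5, 0.0, 254.5], [0.0, 372.5, 195.7], [0.0, 0.0, 1.0]] [[-0.003, -1.0, 0.011], [-0.993, 0.002, -0.119], [0.119, -0.011, -0.993]] [-97.2, 475.2, 1069.4] [ 344.  -86. 1119.]
{'t': 0.1, 'joints': [1.081, 0.468, -0.012, 1.604, 0.006, 1.071, -0.056], 'joint_velocities': [0.0, -0.001, -0.0, -0.001, -0.0, 0.0, -0.0], 'joint_torque': [0.0, -52.165, -0.013, -24.437, -0.057, 0.014, 0.0], 'tcp_pos': [280.57, -585.727, 213.731], 'tcp_rot': [1.974, 0.45, -1.975], 'contact_force': [0.821, 0.873, -0.216], 'wrist_torque': [0.047, 0.024, -0.047], 'grip_width': 0.998}
```

View pics/scene0.png

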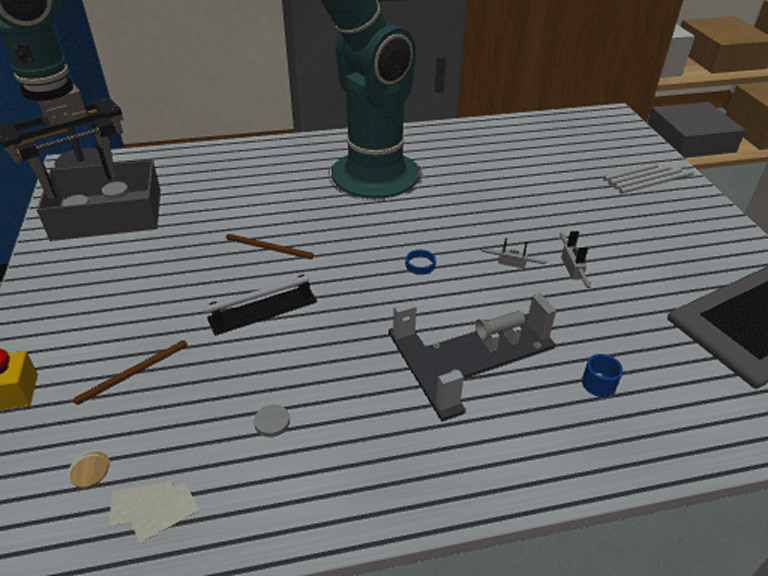

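View pics/top0.png

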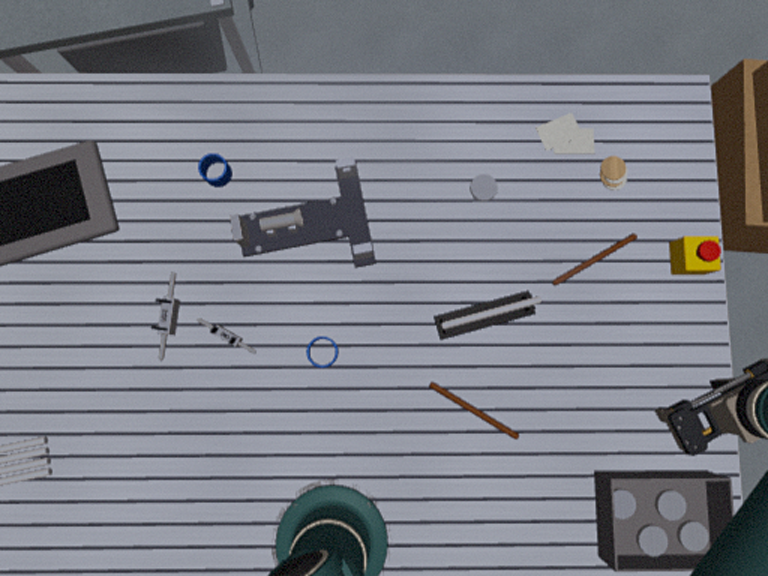

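```bash
cat > h.py <<'E'
from cell import robot, grip, kin, viewer
import cv2, numpy as np
from scipy.spatial.transform import Rotation as Ro
from scipy.optimize import least_squares
C={c:{k:np.array(v,float) for k,v in viewer.camera_info(c).items() if k in("camera_matrix","R","t")} for c in("scene","top")}
def proj(c,X):
    i=C[c]; p=(i["R"]@np.atleast_2d(X).T).T+i["t"]; q=(i["camera_matrix"]@p.T).T; return q[:,:2]/q[:,2:]
def w(c,at): i=C[c]; return i["R"].T@(np.array(at)-i["t"])
def tri(ps,pt):
    P=[C[c]["camera_matrix"]@np.c_[C[c]["R"],C[c]["t"]] for c in("scene","top")]
    X=cv2.triangulatePoints(P[0],P[1],np.array(ps,float).reshape(2,1),np.array(pt,float).reshape(2,1)); return (X[:3]/X[3]).ravel()
E
python3 - <<'E'
from h import *
import pickle
for c in("scene","top"):
    im=viewer.read_camera(c); cv2.imwrite(f"pics/{c}_raw.png",im[:,:,::-1])
    for n in("tube_mouth","end_stop","seat","recess_a","recess_b","bar_center","keeper_center","keeper_grip","bar_stand","fixture"):
        for d in viewer.pinpoint(n,c)[:4]:
            X=w(c,d["at"]); print(c,n,round(d["confidence"],2),X.round(1),proj(c,X).round(1)[0])
    for n in("fixture","bar_center","keeper_center"):
        r=viewer.silhouettes(n,c)
        for k,d in enumerate(r):
            ys,xs=np.nonzero(d["mask"]); print(c,n,"sil",round(d["confidence"],2),len(xs),xs.mean().round(1),ys.mean().round(1))
        pickle.dump(r,open(f"sil_{c}_{n}.pkl","wb"))
S=cv2.imread("pics/scene_raw.png");T=cv2.imread("pics/top_raw.png")
cv2.imwrite("pics/fix_s.png",cv2.resize(S[185:290,250:390],None,fx=5.5,fy=5.5,interpolation=cv2.INTER_CUBIC))
cv2.imwrite("pics/fix_t.png",cv2.resize(T[95:190,145:265],None,fx=6,fy=6,interpolation=cv2.INTER_CUBIC))
k1=cv2.resize(S[145:200,310:410],None,fx=7,fy=7,interpolation=cv2.INTER_CUBIC)[:280];k2=cv2.resize(T[175:245,90:180],None,fx=4.4,fy=4.4,interpolation=cv2.INTER_CUBIC)
cv2.imwrite("pics/keep_s.png",cv2.resize(S[145:200,310:410],None,fx=8,fy=8,interpolation=cv2.INTER_CUBIC))
cv2.imwrite("pics/keep_t.png",cv2.resize(T[175:245,90:180],None,fx=8,fy=8,interpolation=cv2.INTER_CUBIC))
cv2.imwrite("pics/bar_s.png",cv2.resize(S[175:225,130:220],None,fx=8,fy=8,interpolation=cv2.INTER_CUBIC))
cv2.imwrite("pics/bar_t.png",cv2.resize(T[185:230,280:370],None,fx=8,fy=8,interpolation=cv2.INTER_CUBIC))
E
```

```text
scene tube_mouth 0.56 [622.7  59.3  60.3] [320.4 219.9]
scene end_stop 0.6 [601.3 169.4  60.6] [357.6 208.2]
scene seat 0.58 [641.7 -41.9  54.2] [284.  232.6]
scene recess_a 0.79 [719.2 -29.5  63.3] [297.7 252.9]
scene recess_a 0.7 [564.6 -60.6  62.4] [269.7 210.3]
scene recess_b 0.79 [719.2 -29.5  63.3] [297.7 252.9]
scene recess_b 0.7 [564.6 -60.6  62.4] [269.7 210.3]
scene bar_center 0.74 [ 439.1 -308.9   46.7] [171.1 195.8]
scene bar_center 0.68 [ 547.5 -528.5    7.9] [ 88.2 246.7]
scene bar_center 0.52 [ 248.8 -275.8    6.6] [179.4 164.1]
scene keeper_center 0.78 [394.5 208.1  17.3] [341.5 171. ]
scene keeper_center 0.75 [433.6 324.   26.7] [382.6 171.8]
scene keeper_grip 0.87 [435.  321.3  58.6] [384.1 163.9]
scene keeper_grip 0.57 [ 440.  -309.4   40.7] [171.2 197.6]
scene keeper_grip 0.55 [396.6 211.3  47. ] [344.2 163.6]
scene bar_stand 0.65 [ 436.3 -306.5    4.3] [173.7 206.2]
scene fixture 0.77 [617.   61.4   3.2] [318.2 233.4]
scene fixture sil 0.89 4109 313.0 233.5
scene bar_center sil 0.7 467 86.7 247.7
scene bar_center sil 0.61 280 166.7 197.1
scene bar_center sil 0.58
[... 479 characters left out ...]
r_center 0.83 [ 249.4 -281.     8.2] [316.8 272.7]
top bar_center 0.76 [ 543.7 -527.9    6. ] [395.4 173.9]
top keeper_center 0.75 [435.5 328.7  22.7] [109.2 209.6]
top keeper_center 0.73 [395.8 206.7  19.3] [150.7 223. ]
top keeper_grip 0.89 [434.9 320.8  54.6] [107.8 208.9]
top keeper_grip 0.59 [399.7 203.5  39.1] [150.1 221.3]
top bar_stand 0.56 [ 4.327e+02 -3.019e+02 -4.000e-01] [321.8 210.6]
top fixture 0.76 [623.1  61.7  -4.3] [202.2 149.3]
top fixture 0.3 [643.6 -42.6  56.8] [235.3 137.4]
top fixture sil 0.84 3164 207.3 147.3
top bar_center sil 0.68 393 316.6 273.6
top bar_center sil 0.55 336 326.6 207.9
top bar_center sil 0.5 344 396.0 172.4
top keeper_center sil 0.54 156 150.7 223.1
```

View pics/fix_s.png

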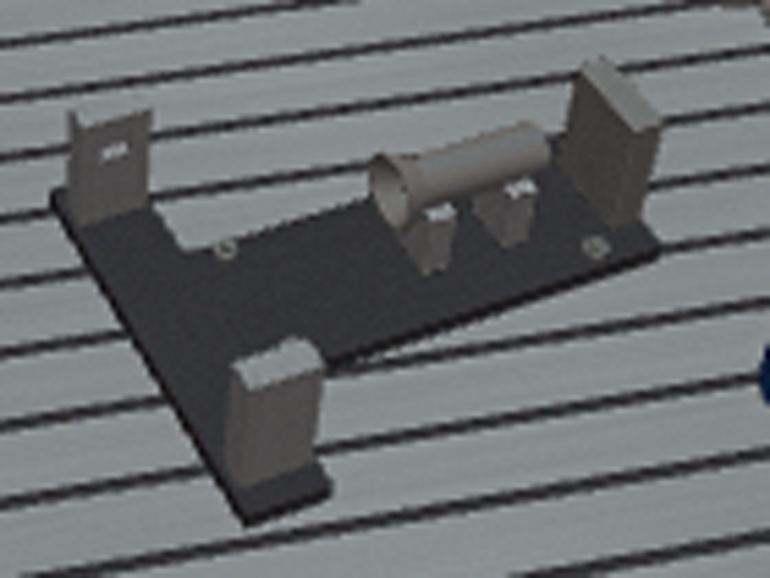

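View pics/fix_t.png

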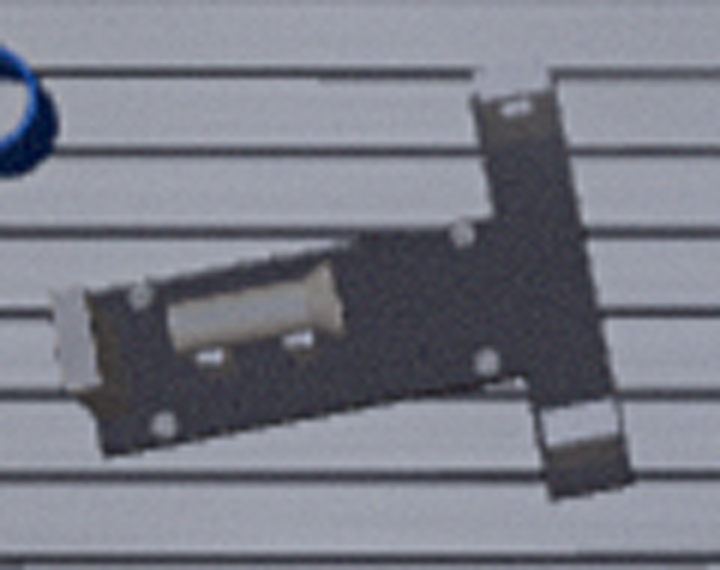

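View pics/keep_s.png

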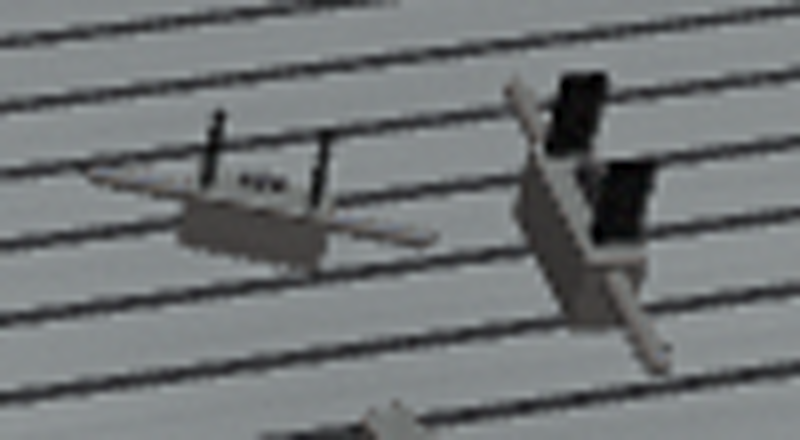

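View pics/keep_t.png

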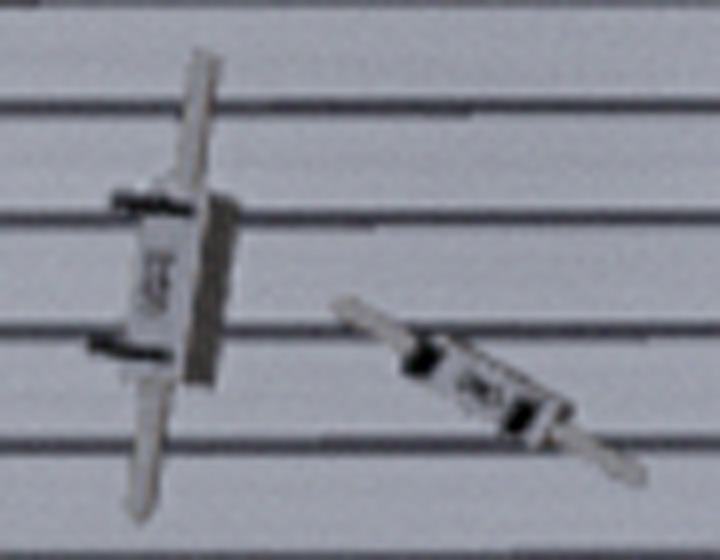

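View pics/bar_s.png

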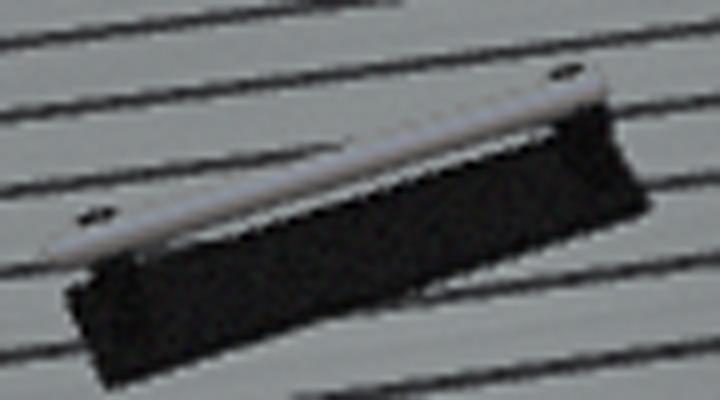

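View pics/bar_t.png

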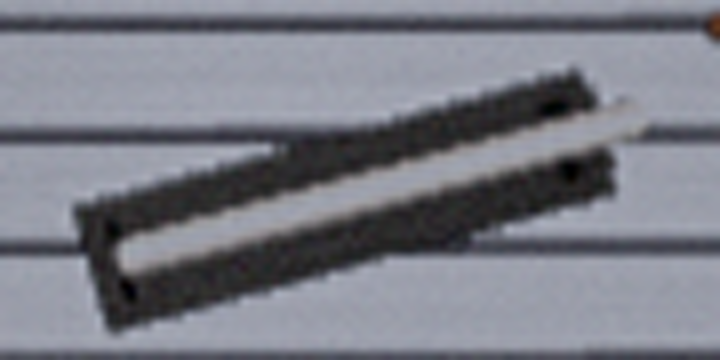

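```bash
cat > fit.py <<'E'
from h import *
from scipy.optimize import minimize
from scipy.ndimage import map_coordinates
def box(x0,x1,y0,y1,z0,z1):
    v=np.array([[x,y,z] for z in(z0,z1) for y in(y0,y1) for x in(x0,x1)],float)
    f=[((0,1,3,2),(0,0,-1)),((4,5,7,6),(0,0,1)),((0,1,5,4),(0,-1,0)),((2,3,7,6),(0,1,0)),((0,2,6,4),(-1,0,0)),((1,3,7,5),(1,0,0))]
    return v,f
def segs(c,boxes,p):
    # edges with at least one visible face (self-occlusion only)
    R=Ro.from_euler("z",p[2]).as_matrix(); o=np.array([p[0],p[1],p[3] if len(p)>3 else 0]); cam=-C[c]["R"].T@C[c]["t"]
    E=[]
    for v,f in boxes:
        V=v@R.T+o; done=set()
        for idx,n in f:
            if (R@np.array(n))@(cam-V[idx[0]])<=0: continue
            for a,b in zip(idx,idx[1:]+idx[:1]):
                k=(min(a,b),max(a,b))
                if k not in done: done.add(k); E.append((V[a],V[b]))
    return E
def grads(im):
    g=cv2.GaussianBlur(im.astype(np.float32).mean(2),(0,0),0.8)
    return cv2.Sobel(g,cv2.CV_32F,1,0,ksize=3),cv2.Sobel(g,cv2.CV_32F,0,1,ksize=3)
def score(c,boxes,p,G,E=None):
    s=0;n=0
    for a,b in segs(c,boxes,p) if E is None else E(p):
        q=proj(c,np.array([a+(b-a)*t for t in np.linspace(.03,.97,25)]))
        d=q[-1]-q[0]; L=np.linalg.norm(d)
        if L<2: continue
        nn=np.array([-d[1],d[0]])/L
        gx=map_coordinates(G[0],[q[:,1],q[:,0]],order=1);gy=map_coordinates(G[1],[q[:,1],q[:,0]],order=1)
        s+=L*np.minimum(np.abs(gx*nn[0]+gy*nn[1]),150).mean();n+=L
    return s/n
def fit(c,boxes,p0,G,E=None,rng=(6,6,.06)):
    best=(-1,None)
    for dx in np.linspace(-1,1,9):
        for dy in np.linspace(-1,1,9):
            for dr in np.linspace(-1,1,7):
                p=np.array(p0,float)+np.array([dx,dy,dr])*rng; s=score(c,boxes,p,G,E)
                if s>best[0]: best=(s,p)
    r=minimize(lambda p:-score(c,boxes,[p[0],p[1],p[2]/100],G,E),best[1]*[1,1,100],method="Nelder-Mead",options=dict(initial_simplex=best[1]*[1,1,100]+np.array([[0,0,0],[1.5,0,0],[0,1.5,0],[0,0,1.5]])))
    return r.x*[1,1,.01],-r.fun
def draw(im,c,boxes,p,f,roi,name):
    x0,y0,x1,y1=roi; o=cv2.resize(im[y0:y1,x0:x1],None,fx=f,fy=f,interpolation=cv2.INTER_CUBIC)
    for a,b in segs(c,boxes,p):
        q=((proj(c,np.array([a,b]))-[x0,y0]+.5)*f-.5).round().astype(int); cv2.line(o,tuple(map(int,q[0])),tuple(map(int,q[1])),(0,255,0),1)
    cv2.imwrite(name,o)
FIX=[box(-42.5,42.5,-130,130,0,12),box(-108,108,-131,-87,0,12),box(78,94,-127,-91,12,78),box(-94,-78,-127,-91,12,78),box(-25,25,110,130,12,80)]
KEEP=[box(-36,36,-12,12,-26,10),box(-29,-24,-9,9,11,48),box(24,29,-9,9,11,48)]
E
cat > run1.py <<'E'
from fit import *
S={"scene":cv2.imread("pics/scene_raw.png"),"top":cv2.imread("pics/top_raw.png")}
roi={"scene":(250,185,390,290),"top":(145,95,265,190)}
rk={"scene":(360,145,410,200),"top":(90,175,140,245)}
for c in S:
    G=grads(S[c])
    p,s=fit(c,FIX,[620,61.5,.197],G); print(c,"fix",p.round(3),round(s,1)); draw(S[c],c,FIX,p,5.5,roi[c],f"pics/fitF_{c}.png")
    k=[(b[0]+[0,0,26],b[1]) for b in KEEP]
    p,s=fit(c,k,[434.5,323,-.1],G,rng=(6,6,.2)); print(c,"keep",p.round(3),round(s,1)); draw(S[c],c,k,p,8,rk[c],f"pics/fitK_{c}.png")
print(tri((136.2,206.2),(361,199.4)),tri((205.6,185.6),(294.75,216.5)))
E
python3 run1.py
```

```text
scene fix [6.2062e+02 6.2017e+01 1.9500e-01] 88.8
scene keep [ 4.28617e+02  3.25447e+02 -1.34000e-01] 122.8
top fix [6.18682e+02 6.22060e+01 1.90000e-01] 103.2
top keep [ 4.31872e+02  3.20944e+02 -8.30000e-02] 117.2
[ 461.63590444 -404.75656136   46.77500246] [ 412.60467939 -212.31160782   44.95876847]
```

```bash
python3 -c "
import cv2,numpy as np
a=[cv2.imread(f'pics/fitF_{c}.png') for c in('scene','top')]
b=[cv2.imread(f'pics/fitK_{c}.png') for c in('scene','top')]
def st(l):
    h=max(i.shape[0] for i in l); return np.hstack([cv2.copyMakeBorder(i,0,h-i.shape[0],0,4,0) for i in l])
cv2.imwrite('pics/fF.png',cv2.resize(st(a),(800,330)));k=st(b);cv2.imwrite('pics/fK.png',k[:600,:800]);print(k.shape)"
```

```text
(560, 808, 3)
```

View pics/fitF_scene.png

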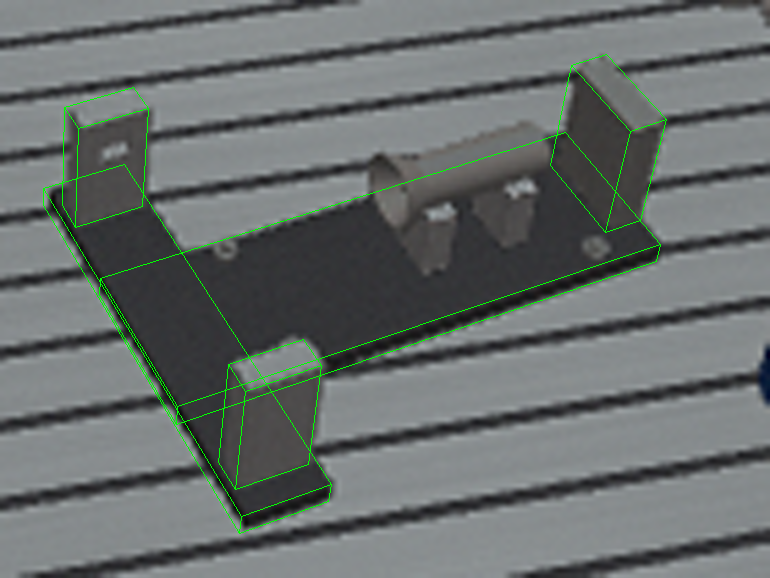

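View pics/fitF_top.png

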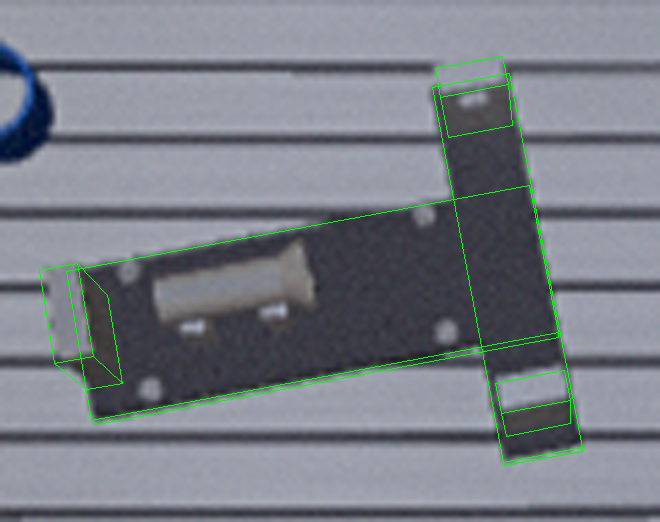

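View pics/fK.png

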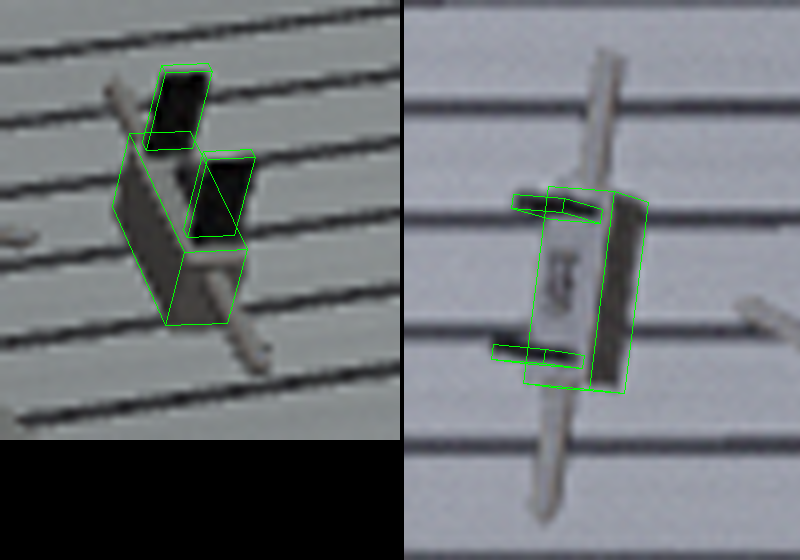

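```bash
cat > run2.py <<'E'
from fit import *
S={"scene":cv2.imread("pics/scene_raw.png"),"top":cv2.imread("pics/top_raw.png")}
a=tri((373.7,155.2),(107.6,240));b=tri((392.8,191.3),(115.1,181.2)); print("pins",a,b,"mid",(a+b)/2,"len",np.linalg.norm(a-b),"yaw",np.arctan2(b[1]-a[1],b[0]-a[0]))
def L(p,pts):
    R=Ro.from_euler("z",p[2]).as_matrix(); P=np.array(pts,float)@R.T+[p[0],p[1],0]; return P
def E_fix(c):
    base=[[(-42.5,130,12),(-42.5,-87,12)],[(-108,-131,12),(108,-131,12)],[(-42.5,-87,12),(-108,-87,12)],
      [(-25,110,80),(25,110,80)],[(-108,-87,12),(-108,-131,12)]]
    if c=="scene": base+=[[(42.5,130,12),(42.5,-87,12)],[(42.5,130,0),(42.5,-80,0)],[(108,-131,0),(-108,-131,0)],[(108,-131,0),(108,-87,0)],[(78,-91,12),(78,-91,78)][::1],[(94,-127,78),(94,-91,78)],
       [(94,-127,78),(78,-127,78)],[(94,-91,78),(94,-91,14)],[(94,-127,78),(94,-127,14)],[(-78,-127,78),(-78,-127,12)],[(-78,-91,78),(-78,-91,12)],[(-78,-127,12),(-78,-91,12)],[(25,110,80),(25,110,12)],[(-25,110,80),(-25,110,25)]]
    else: base+=[[(42.5,120,12),(42.5,-87,12)],[(42.5,-87,12),(90,-87,12)],[(-94,-127,78),(-94,-91,78)],[(-78,-127,78),(-78,-91,78)],[(78,-127,78),(78,-91,78)],[(25,110,80),(25,130,80)],[(-25,110,80),(-25,130,80)]]
    if c=="scene": base=[s for s in base if s!=[(78,-91,12),(78,-91,78)]]
    return lambda p:[tuple(L(p,s)) for s in base]
G={c:grads(S[c]) for c in S}
roi={"scene":(250,185,390,290),"top":(145,95,265,190)}
for c in S:
    p,s=fit(c,None,[620,62,.193],G[c],E_fix(c)); print(c,"fix",p.round(3),round(s,1))
    x0,y0,x1,y1=roi[c]; o=cv2.resize(S[c][y0:y1,x0:x1],None,fx=5.5,fy=5.5,interpolation=cv2.INTER_CUBIC)
    for q in E_fix(c)(p):
        q=((proj(c,np.array(q))-[x0,y0]+.5)*5.5-.5).round().astype(int); cv2.line(o,tuple(map(int,q[0])),tuple(map(int,q[1])),(0,255,0),1)
    cv2.imwrite(f"pics/fitF2_{c}.png",o)
# bar axis: bright-on-dark profile fit; stand posts
d=np.array([412.6-461.6,-212.3+404.8]);d/=np.linalg.norm(d)
for n,q in (("post dots R",[(349,197),(351.5,206)]),("L",[(294,213.5),(296,221)])):
    m=np.mean(q,0)
    Rt=C["top"]["R"];Ki=np.linalg.inv(C["top"]["camera_matrix"]); ray=Rt.T@Ki@[*m,1]; cam=-Rt.T@C["top"]["t"]; X=cam+ray*(45-cam[2])/ray[2]; print(n,X.round(1),"from tail",((X[:2]-[461.6,-404.8])@d).round(1))
E
python3 run2.py
```

```text
pins [347.43171738 331.15942153  24.75047488] [520.17616518 315.99528929  23.74793972] mid [433.80394128 323.57735541  24.2492073 ] len 173.41164963508405 yaw -0.08755916690700093
scene fix [6.25176e+02 6.27540e+01 1.96000e-01] 102.4
top fix [6.18729e+02 6.28960e+01 1.97000e-01] 135.9
post dots R [ 455.5 -376.7   45. ] from tail 28.7
L [ 410.1 -215.1   45. ] from tail 196.5
```

View pics/fitF2_scene.png

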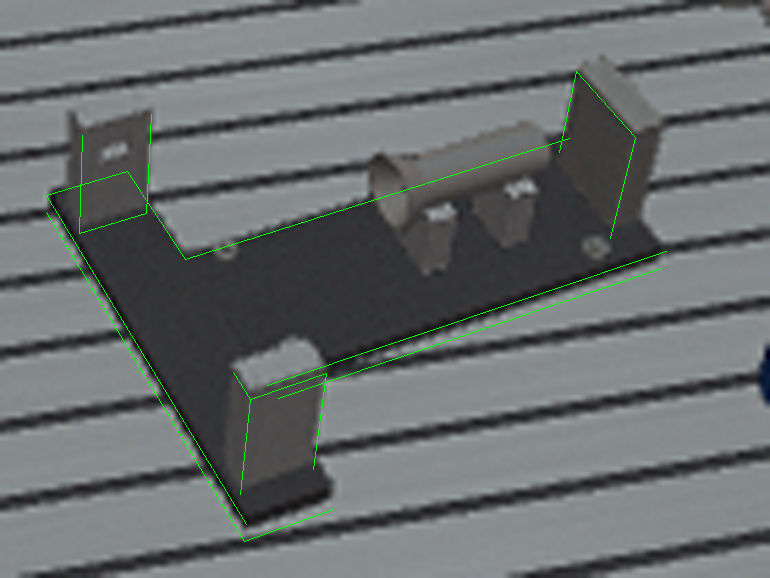

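View pics/fitF2_top.png

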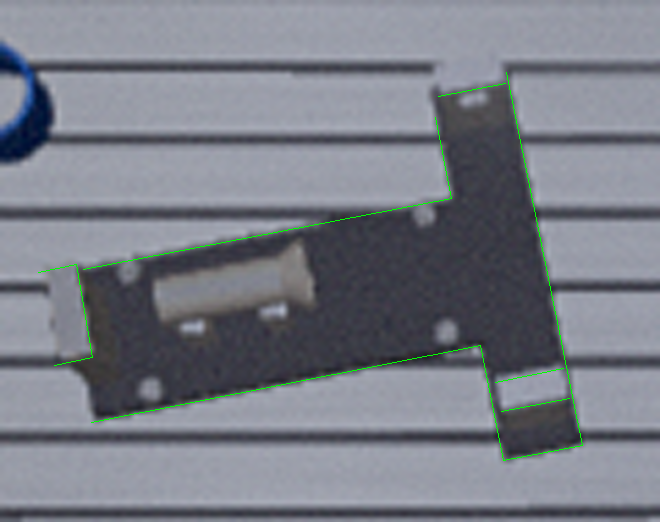

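```bash
cat > run3.py <<'E'
from fit import *
m=[((94,-127,78),(247,388)),((94,-91,78),(322,370)),((78,-91,78),(303,338)),((78,-127,78),(232,362)),((-78,-127,12),(82,225)),((-78,-91,12),(147,207)),((-78,-127,78),(80,128)),((-78,-91,78),(152,110)),((108,-87,12),(333,484)),((108,-87,0),(331,497)),((108,-131,0),(247,526)),((-25,110,80),(578,72)),((25,110,80),(635,130)),((-42.5,-87,12),(185,250)),((-108,-131,12),(50,196)),((42.5,130,12),(660,243))]
X=np.array([a for a,_ in m],float);U=(np.array([b for _,b in m])+.5)/5.5-.5+[250,185]
def P(p,z=0): return X@Ro.from_euler("z",p[2]).as_matrix().T+[p[0],p[1],z]
r=least_squares(lambda p:(proj("scene",P(p))-U).ravel(),[620,62,.195],x_scale=[1,1,.01],loss="soft_l1"); print("scene",r.x.round(3)); print((proj("scene",P(r.x))-U).round(1).tolist())
r=least_squares(lambda p:(proj("scene",P(p,p[3]))-U).ravel(),[620,62,.195,0],x_scale=[1,1,.01,1],loss="soft_l1"); print("with z",r.x.round(3))
# top: height of cheek tops etc: free z using both
mt=[((94,-127,78),None)]
p=np.array([618.7,62.9,.197]); print("top-pose reproj in scene minus picks",(proj("scene",P(p))-U).mean(0).round(2))
E
python3 run3.py
```

```text
scene [6.20891e+02 6.38950e+01 1.91000e-01]
[[0.2, 0.3], [0.4, -1.0], [0.6, 0.0], [-0.2, 0.2], [-0.5, 0.1], [-0.1, -0.3], [0.4, -0.1], [-0.0, -0.5], [0.1, -0.1], [0.0, 0.7], [-0.9, 1.1], [-0.4, -1.3], [-0.1, 0.2], [-0.0, 0.3], [-0.5, -1.6], [0.9, 0.4]]
with z [ 6.15268e+02  6.60870e+01  1.91000e-01 -6.66100e+00]
top-pose reproj in scene minus picks [-0.53 -0.57]
```

```bash
cat >> h.py <<'E'
FX=np.array([619.8,63.4,0.194])
def ori(yaw,flip=0):
    y=np.array([np.cos(yaw),np.sin(yaw),0])*(-1 if flip else 1); x=np.array([0,0,-1.]); return Ro.from_matrix(np.c_[x,y,np.cross(x,y)]).as_rotvec()
def fx(x,y,z,F=None):
    F=FX if F is None else F; c,s=np.cos(F[2]),np.sin(F[2]); return np.array([F[0]+c*x-s*y,F[1]+s*x+c*y,z])
def st(): 
    o=robot.observe(); print("t",round(o["t"],2),"tcp",np.round(o["tcp_pos"],1),"F",np.round(o["contact_force"],1),"w",round(o["grip_width"],3)); return o
E
python3 - <<'E'
from h import *
tail=np.array([461.6,-404.8]);d=np.array([-49,192.5]);d/=np.linalg.norm(d); g=tail+58*d; yb=np.arctan2(-d[0],d[1]); print(g,yb)
print(Ro.from_rotvec(robot.observe()["tcp_rot"]).as_matrix().round(2))
for f in (0,1):
    for p,y in (([*g,26],yb),([*g,120],yb),(fx(0,-180,130),FX[2]),(fx(0,-180,41),FX[2]),(fx(0,-32,41),FX[2]),([434,322,150],-.088),([434,322,40],-.088),(fx(0,-109,74),FX[2])):
        q=kin.ik(p,ori(y,f)); print(f,np.round(p),None if q is None else np.round(q,2))
E
```

```text
[ 447.29260172 -348.59236391] 0.24925214138521362
[[-0.    0.43 -0.9 ]
 [-0.   -0.9  -0.43]
 [-1.   -0.    0.  ]]
0 [ 447. -349.   26.] [ 0.83  0.62 -0.29  1.91  0.28  0.66  0.62]
0 [ 447. -349.  120.] [ 0.88  0.48 -0.36  1.87  0.22  0.83  0.67]
0 [ 655. -113.  130.] [ 0.47  0.64 -0.5   1.61  0.35  0.98  0.05]
0 [ 655. -113.   41.] [ 0.44  0.75 -0.46  1.65  0.42  0.84 -0.  ]
0 [626.  32.  41.] [ 0.32  0.74 -0.59  1.74  0.53  0.83 -0.33]
0 [434 322 150] [ 0.01  0.55 -0.92  1.89  0.53  0.97 -1.24]
0 [434 322  40] [-0.11  0.69 -0.77  1.95  0.68  0.78 -1.36]
0 [641. -44.  74.] [ 0.42  0.7  -0.57  1.69  0.47  0.89 -0.15]
1 [ 447. -349.   26.] [ 0.4   0.6   0.26  1.94 -0.25  0.63 -2.08]
1 [ 447. -349.  120.] [ 0.4   0.45  0.26  1.9  -0.15  0.81 -2.15]
1 [ 655. -113.  130.] [ 0.01  0.58  0.16  1.64 -0.11  0.93 -2.74]
1 [ 655. -113.   41.] [-0.03  0.7   0.21  1.68 -0.19  0.78 -2.68]
1 [626.  32.  41.] [-0.91  1.16  1.33  1.82 -1.21  1.25 -2.14]
1 [434 322 150] [ 0.21  0.82 -1.32  1.88  0.87  1.19  1.63]
1 [434 322  40] [ 0.19  1.1  -1.34  1.93  1.19  1.21  1.44]
1 [641. -44.  74.] [-0.09  0.62  0.15  1.73 -0.12  0.81 -2.84]
```

Run:
```python
from h import *
g=[447.3,-348.6]; o=ori(.249)
robot.movep([*g,110],o); st()
robot.servo_line([*g,26],feed=120); st()
grip(0.0,40); st()
robot.servo_line([*g,130],feed=120); st()
for c in("scene","top"): cv2.imwrite(f"pics/{c}1.png",viewer.read_camera(c)[:,:,::-1])
S=cv2.imread("pics/scene1.png");T=cv2.imread("pics/top1.png")
cv2.imwrite("pics/g1.png",np.hstack([cv2.resize(S[100:230,90:230],(400,371)),cv2.resize(T[130:260,250:390],(400,371))]))
```

```text
t 2.67 tcp [ 446.9 -350.3  110.3] F [-0.7 -0.6  0.5] w 0.999
t 3.52 tcp [ 447.8 -349.    26.5] F [ 0.6 -0.3  1.6] w 0.997
t 4.7 tcp [ 447.3 -348.6   26. ] F [-0.2 -0.4  0. ] w 0.137
t 5.72 tcp [ 446.8 -348.3  129.3] F [ 0.8  0.4 -1. ] w 0.138
```

View pics/g1.png

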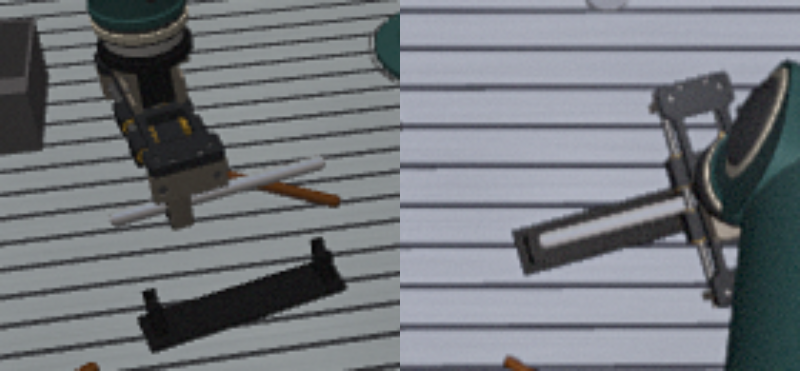

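```bash
cat > look.py <<'E'
from h import *
def look(tag,rs,rt):
    out=[]
    for c,r in(("scene",rs),("top",rt)):
        im=viewer.read_camera(c)[:,:,::-1]; cv2.imwrite(f"pics/{c}_{tag}.png",im)
        x0,y0,x1,y1=r; f=min(790/(x1-x0),590/(y1-y0)); cv2.imwrite(f"pics/{tag}_{c}.png",cv2.resize(im[y0:y1,x0:x1],None,fx=f,fy=f,interpolation=cv2.INTER_CUBIC)); print(c,"scale",f,r)
E
python3 - <<'E'
from look import *
o=ori(FX[2])
robot.movep(fx(0,-178,130),o); st()
robot.servo_line(fx(0,-178,41),feed=150); robot.hold(.3); s=st(); print(s["tcp_rot"]-o, fx(0,-178,41))
look("a",(250,170,390,290),(145,95,285,195))
E
```

```text
t 7.02 tcp [ 653.3 -113.6  129.7] F [-0.7  0.5  0.2] w 0.138
t 8.06 tcp [ 654.6 -111.3   41.9] F [ 0.2  0.3 -1.4] w 0.144
[ 0.00035858 -0.0013093   0.00073416] [ 654.11579952 -111.2608883    41.        ]
scene scale 4.916666666666667 (250, 170, 390, 290)
top scale 5.642857142857143 (145, 95, 285, 195)
```

View pics/a_scene.png

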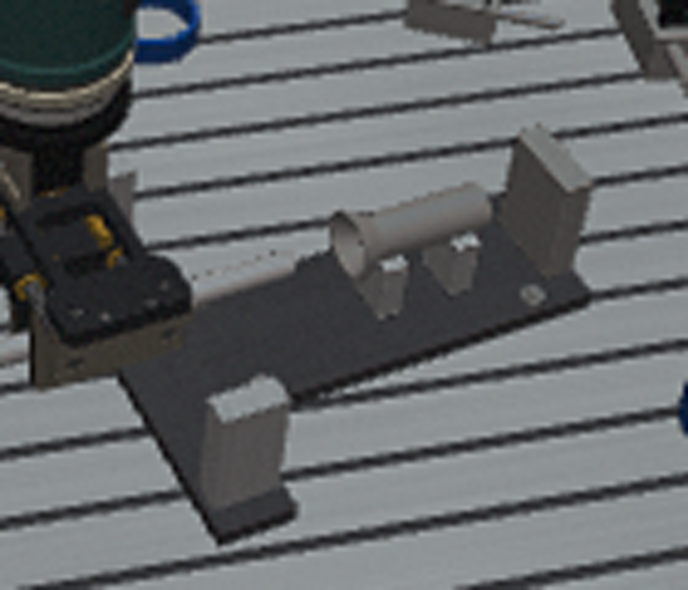

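View pics/a_top.png

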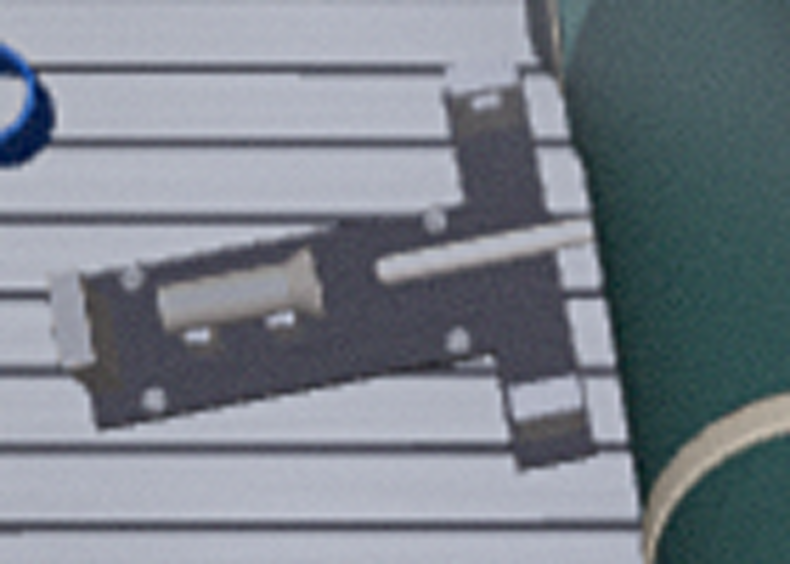

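Run:
```python
from h import *
def pc(c,X,off,f): return ((proj(c,X)-off+.5)*f-.5).round(1)
for z in(60,62):
  print(pc("scene",np.array([fx(0,y,z) for y in(-100,-80,-60,-36,-5,75)]),[250,170],4.9167).tolist())
print(pc("top",np.array([fx(0,y,60) for y in(-100,-36,-5,75)]),[145,95],5.643).tolist())
im=cv2.imread("pics/scene_a.png")[205:240,280:330]
cv2.imwrite("pics/az.png",cv2.resize(im,None,fx=15,fy=15,interpolation=cv2.INTER_CUBIC))
```

```text
[[182.1, 296.3], [217.2, 285.3], [251.9, 274.4], [293.1, 261.5], [345.5, 245.1], [476.6, 204.0]]
[[182.3, 293.6], [217.5, 282.5], [252.2, 271.7], [293.5, 258.8], [345.9, 242.4], [477.2, 201.3]]
[[496.4, 248.3], [374.5, 271.7], [315.2, 283.0], [161.9, 312.4]]
```

View pics/az.png

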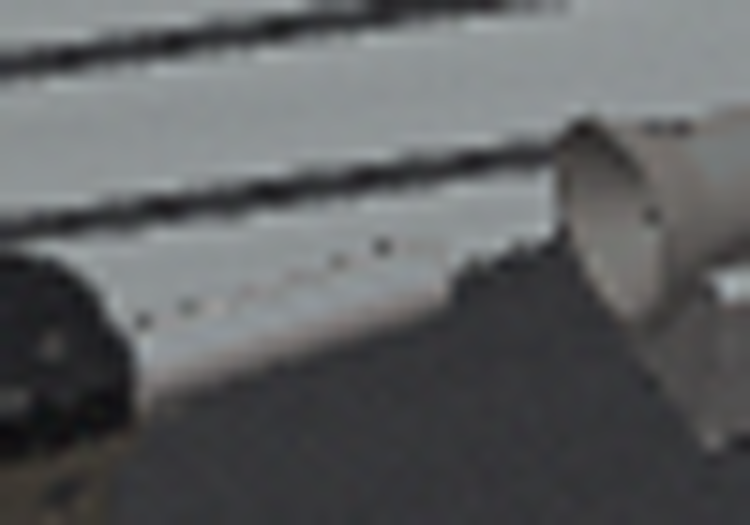

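Run:
```python
from look import *
for y,f in((-150,80),(-120,60),(-90,60),(-60,60),(-42,50)):
    robot.servo_line(fx(0,y,41),feed=f); s=st(); F=np.array(s["contact_force"])
    if np.linalg.norm(F)>25: print("stop"); break
look("b",(250,170,390,290),(145,95,285,195))
```

```text
t 8.66 tcp [648.7 -82.9  41.1] F [ 1.1 -0.7 -0.4] w 0.139
t 9.31 tcp [643.  -54.4  41. ] F [ 0.6 -0.3 -0.6] w 0.137
t 9.96 tcp [637.2 -24.9  41. ] F [-1.  -0.4 -1.2] w 0.138
t 10.61 tcp [631.4   4.6  41. ] F [ 0.1  0.1 -1. ] w 0.139
t 11.12 tcp [627.9  22.6  41. ] F [ 0.6  0.8 -0.6] w 0.137
scene scale 4.916666666666667 (250, 170, 390, 290)
top scale 5.642857142857143 (145, 95, 285, 195)
```

View pics/b_scene.png

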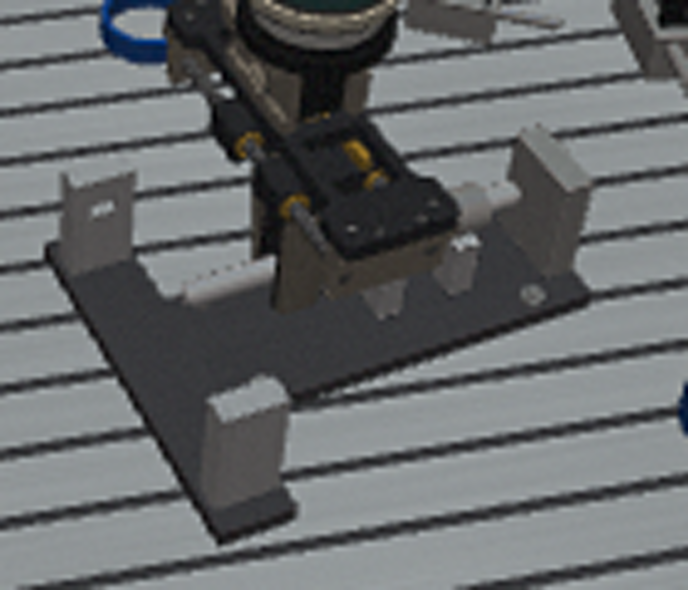

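View pics/b_top.png

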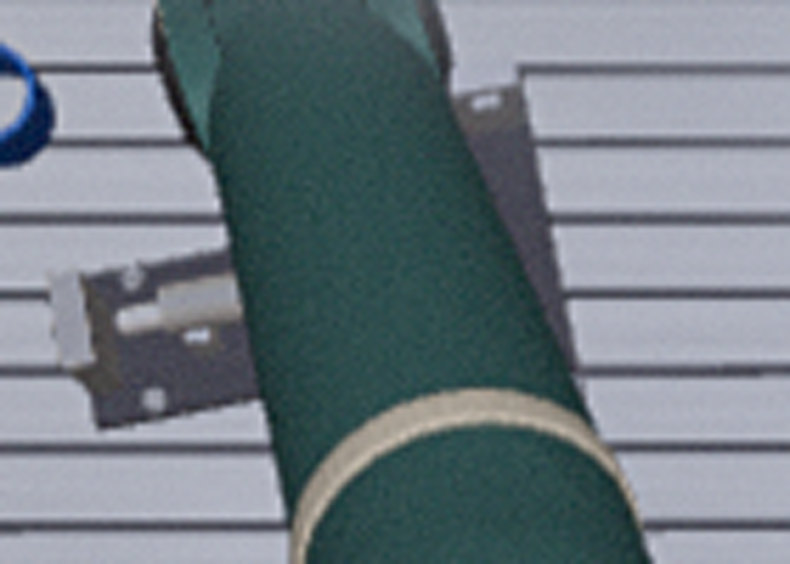

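Run:
```python
from look import *
d=fx(0,1,0)-fx(0,0,0)
y=-42
while y<-22:
    y+=1.5 if y<-36 else 0.8
    robot.servo_line(fx(0,y,41),feed=20); s=robot.observe(); f=np.array(s["contact_force"])@d
    print(round(y,1),round(f,1),end="; ")
    if f<-6: break
st()
look("c",(250,170,390,290),(145,95,285,195))
```

```text
-40.5 0.2; -39.0 0.5; -37.5 0.2; -36.0 0.6; -35.2 0.2; -34.4 -0.0; -33.6 -0.2; -32.8 -0.3; -32.0 0.1; -31.2 0.9; -30.4 -2.5; -29.6 -4.5; -28.8 -6.9; t 14.47 tcp [625.6  32.9  41. ] F [ 1.3 -6.8 -0.1] w 0.14
scene scale 4.916666666666667 (250, 170, 390, 290)
top scale 5.642857142857143 (145, 95, 285, 195)
```

View pics/c_top.png

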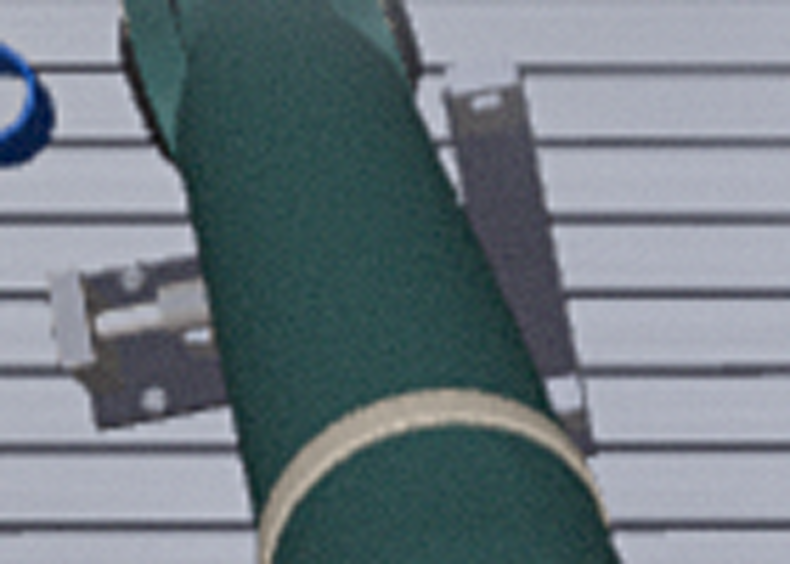

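```bash
cat > run4.py <<'E'
from fit import *
ms=[((29,-9,48),(602,162)),((29,9,48),(655,165)),((29,9,11),(645,245)),((29,-9,11),(595,238)),((-24,-9,48),(562,73)),((-24,9,48),(607,75)),((-24,9,11),(597,155)),((-24,-9,11),(548,152)),((36,12,10),(645,262)),((36,-12,10),(590,250)),((36,-12,-26),(577,325)),((-36,-12,-26),(517,212)),((-36,-12,10),(530,158)),((-86,0,0),(515,85)),((86,0,0),(660,368))]
mt=[((36,-12,10),(213,197)),((-36,-12,10),(187,383)),((36,-12,-26),(240,200)),((-36,-12,-26),(215,387)),((29,9,48),(113,191)),((-29,9,48),(90,352)),((29,-9,11),(192,203)),((-29,-9,11),(170,360)),((-86,0,0),(141,520)),((86,0,0),(206,52))]
def prep(m,o): return np.array([a for a,_ in m],float),(np.array([b for _,b in m])+.5)/8-.5+o
D={"scene":prep(ms,[310,145]),"top":prep(mt,[90,175])}
def res(p,cs): return np.concatenate([(proj(c,D[c][0]@Ro.from_euler("z",p[2]).as_matrix().T+[p[0],p[1],p[3] if len(p)>3 else 26])-D[c][1]).ravel() for c in cs])
for cs in(["scene"],["top"],["scene","top"]):
    r=least_squares(res,[434,322,-.1],args=(cs,),x_scale=[1,1,.01],loss="soft_l1"); print(cs,r.x.round(3),np.abs(r.fun).mean().round(2))
r=least_squares(res,[434,322,-.1,26],args=(cs,),x_scale=[1,1,.01,1],loss="soft_l1"); print(r.x.round(3))
E
python3 run4.py
python3 - <<'E'
from look import *
robot.servo_line(fx(0,-30.5,40),feed=20)
grip(0.5,40); st()
robot.servo_line(fx(0,-30.5,135),feed=150); st()
E
```

```text
['scene'] [ 4.31908e+02  3.24948e+02 -1.12000e-01] 0.57
['top'] [ 4.33610e+02  3.21408e+02 -9.60000e-02] 0.39
['scene', 'top'] [ 4.33441e+02  3.22995e+02 -1.03000e-01] 0.59
[ 4.33892e+02  3.22394e+02 -1.04000e-01  2.75220e+01]
t 15.46 tcp [625.7  33.6  40. ] F [0.3 0.7 0.1] w 0.504
t 16.24 tcp [625.   33.3 134.2] F [0.1 0.7 0.3] w 0.502
```

Run:
```python
from look import *
o=ori(-.102)
robot.movep([433.5,322.5,140],o); st()
look("d",(250,140,420,270),(80,95,270,235))
grip(1.0); st()
```

```text
t 17.55 tcp [434.4 321.5 139.6] F [-0.4  0.2  0. ] w 0.5
scene scale 4.538461538461538 (250, 140, 420, 270)
top scale 4.157894736842105 (80, 95, 270, 235)
t 18.46 tcp [433.5 322.5 140. ] F [ 0.9 -0.4 -0.1] w 0.999
```

View pics/d_scene.png

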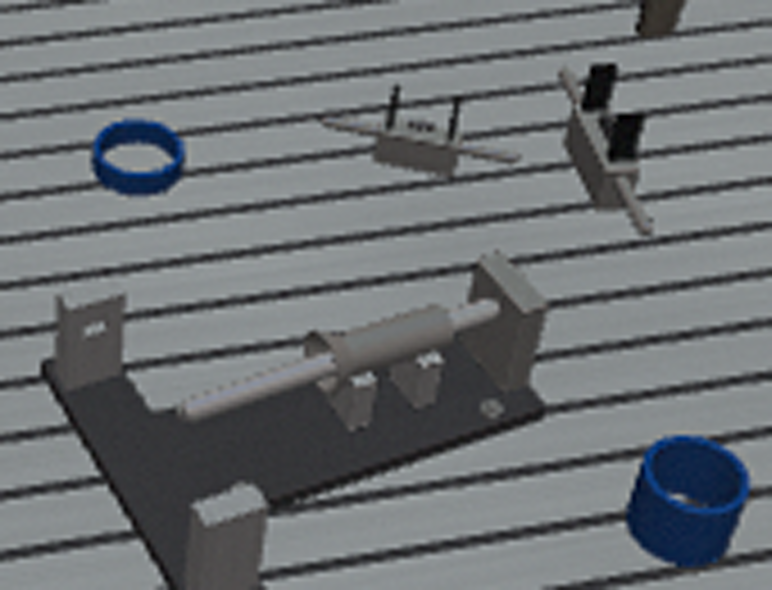

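View pics/d_top.png

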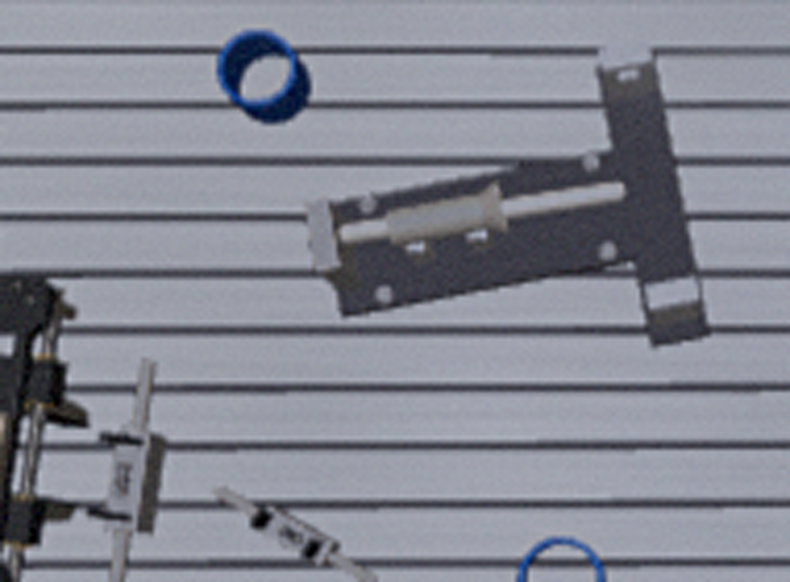

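Run:
```python
from look import *
p=[433.5,322.5]
robot.servo_line([*p,40],feed=130); st()
grip(0.0,30); st()
robot.servo_line([*p,160],feed=130); robot.hold(.2); st()
look("e",(300,100,430,210),(60,145,200,255))
```

```text
t 19.38 tcp [433.9 323.   40.6] F [ 0.6 -0.5  1.1] w 1.002
t 20.31 tcp [433.6 322.6  40.5] F [-1.1 -0.8  6.8] w 0.353
t 21.58 tcp [433.1 322.3 159.2] F [ 0.3  0.1 -2.3] w 0.355
scene scale 5.363636363636363 (300, 100, 430, 210)
top scale 5.363636363636363 (60, 145, 200, 255)
```

View pics/e_scene.png

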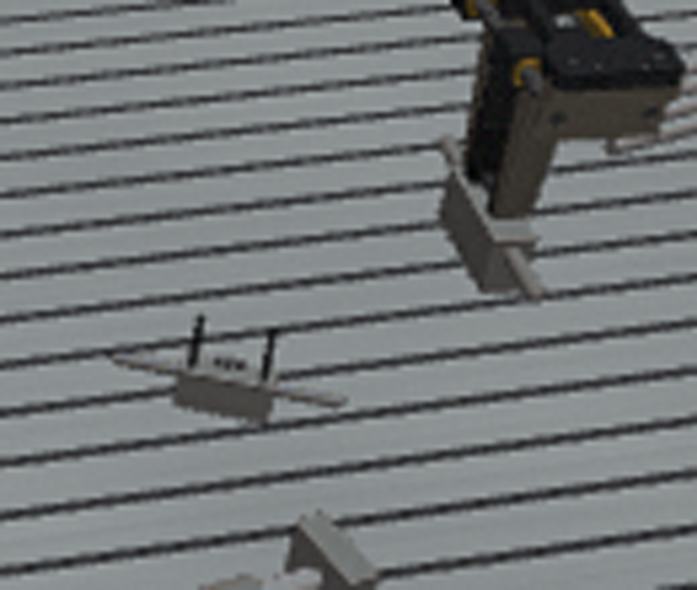

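View pics/e_top.png

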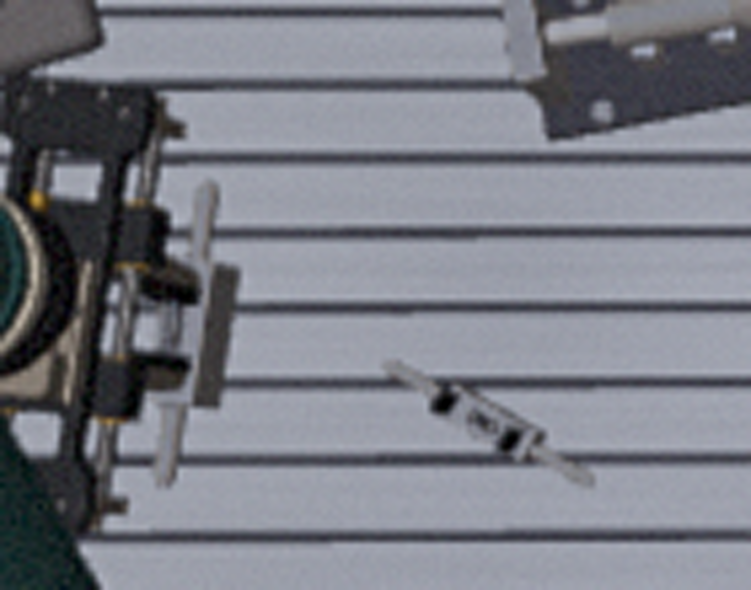

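Run:
```python
from look import *
o=ori(FX[2])
robot.movep(fx(0,-109,150),o); st()
robot.servo_line(fx(0,-109,112),feed=100); robot.hold(.2); s=st(); print(fx(0,-109,112))
look("f",(240,165,370,285),(185,95,285,195))
```

```text
t 23.23 tcp [640.7 -41.4 150.1] F [-0.5  0.  -2.6] w 0.353
t 23.97 tcp [641.4 -43.5 112.8] F [ 0.5  0.1 -2.8] w 0.353
[640.81360757 -43.55526306 112.        ]
scene scale 4.916666666666667 (240, 165, 370, 285)
top scale 5.9 (185, 95, 285, 195)
```

View pics/f_scene.png

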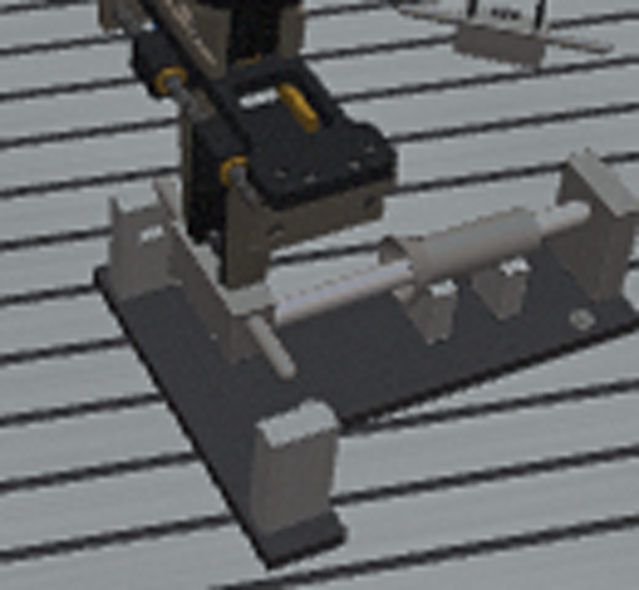

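View pics/f_top.png

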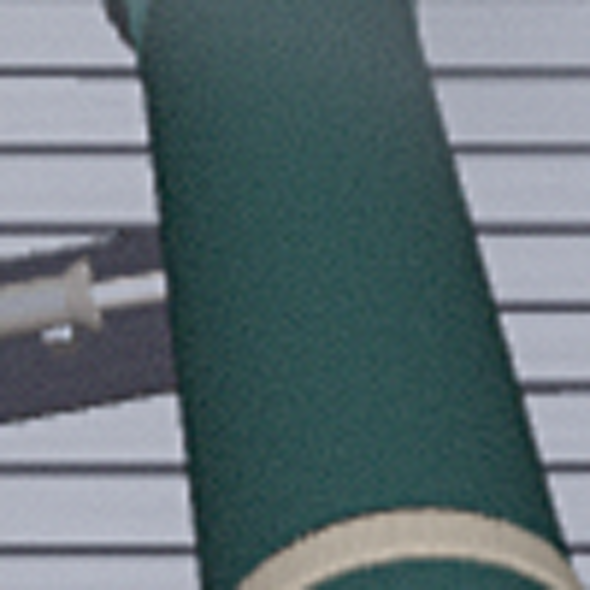

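```bash
cat > ov.py <<'E'
from fit import *
im=cv2.imread("pics/scene_f.png")
x0,y0,x1,y1=255,190,325,285;f=6.2
o=cv2.resize(im[y0:y1,x0:x1],None,fx=f,fy=f,interpolation=cv2.INTER_CUBIC)
raw=o.copy()
s=fx(0,-109,98)
def dr(boxes,p,col):
    for a,b in segs("scene",boxes,p):
        q=((proj("scene",np.array([a,b]))-[x0,y0]+.5)*f-.5).round().astype(int); cv2.line(o,tuple(map(int,q[0])),tuple(map(int,q[1])),col,1)
K=[KEEP[0],box(-75,75,-5,5,-5,5)]
dr(K,[s[0],s[1],FX[2],98],(0,255,0))
dr([FIX[2],FIX[3]],[*FX],(0,0,255))
cv2.imwrite("pics/ov.png",np.hstack([raw,o])[:,:800] if raw.shape[1]*2<=800 else cv2.resize(np.hstack([raw,o]),(800,int(800*raw.shape[0]/raw.shape[1]/2))))
cv2.imwrite("pics/ovraw.png",raw);print(raw.shape)
E
python3 ov.py
```

```text
(589, 434, 3)
```

View pics/ov.png

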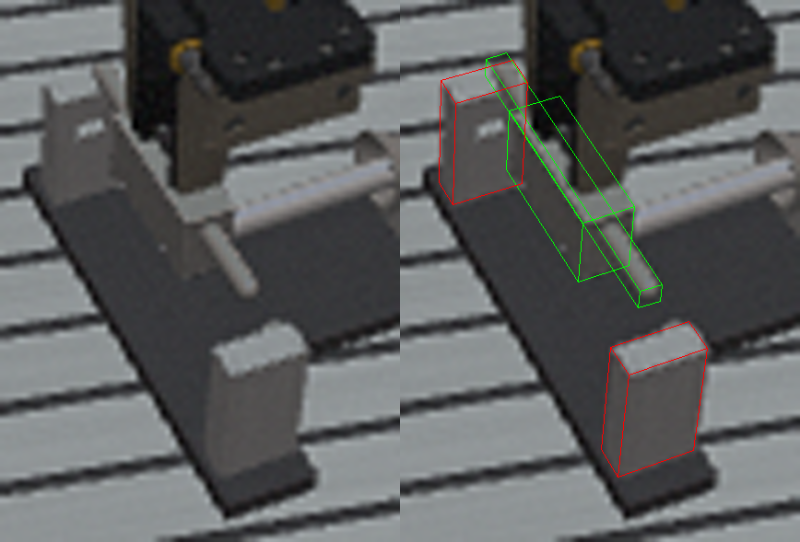

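View pics/ovraw.png

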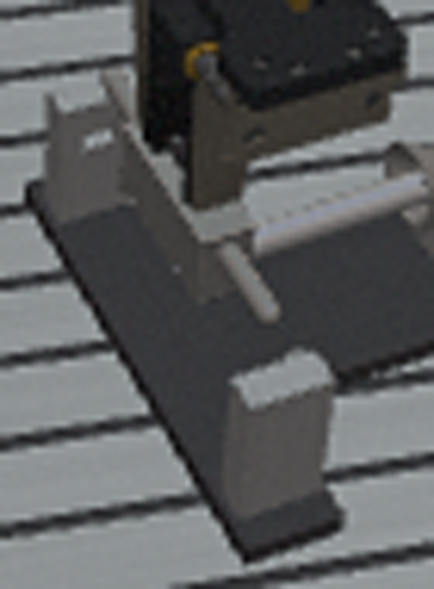

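```bash
python3 -c "
import cv2
im=cv2.imread('pics/scene_f.png')[198:245,266:304]
im=cv2.convertScaleAbs(im,alpha=1.6,beta=0)
cv2.imwrite('pics/z.png',cv2.resize(im,None,fx=12.5,fy=12.5,interpolation=cv2.INTER_CUBIC))"
```

```text
(no output)
```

View pics/z.png

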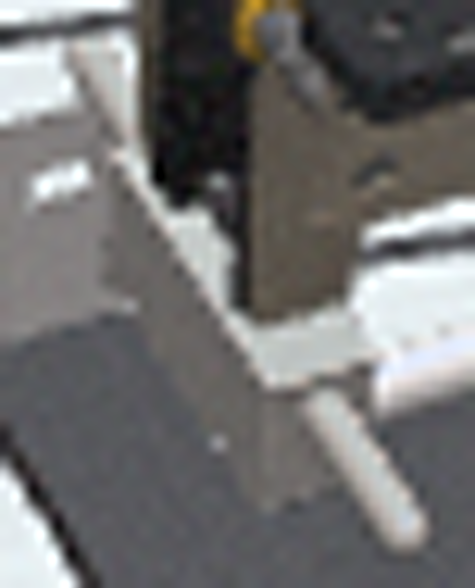

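```bash
cat > run5.py <<'E'
from fit import *
m=[((36,-12,10),(265,387)),((36,12,10),(372,357)),((36,-12,-26),(268,508)),((-36,-12,10),(115,155)),((-36,-12,-26),(108,282)),((74,0,0),(408,540)),((-74,0,0),(82,50))]
X=np.array([a for a,_ in m],float);U=(np.array([b for _,b in m])+.5)/12.5-.5+[266,198]
for z in(97,98,99,100,101):
    def res(p): return (proj("scene",X@Ro.from_euler("z",p[2]).as_matrix().T+[p[0],p[1],z])-U).ravel()
    r=least_squares(res,[640,-43,.194],x_scale=[1,1,.01]); d=r.x[:2]-fx(0,-109,0)[:2]; d2=r.x[:2]-fx(0,-109,0,np.array([620.9,63.9,.191]))[:2]
    R=Ro.from_euler("z",-.194).as_matrix()[:2,:2]; print(z,r.x.round(3),"rms",np.sqrt((r.fun**2).mean()).round(2),"off vs FX",(R@d).round(1),"off vs scene-fix",(R@d2).round(1))
print(res(r.x).reshape(-1,2).round(1).tolist())
E
python3 run5.py
```

```text
97 [ 6.40665e+02 -4.19910e+01  1.88000e-01] rms 0.56 off vs FX [0.2 1.6] off vs scene-fix [-0.7  1.3]
98 [ 6.41592e+02 -4.22880e+01  1.88000e-01] rms 0.58 off vs FX [1.  1.1] off vs scene-fix [0.2 0.8]
99 [ 6.42519e+02 -4.25850e+01  1.87000e-01] rms 0.59 off vs FX [1.9 0.6] off vs scene-fix [1.  0.3]
100 [ 6.43446e+02 -4.28830e+01  1.87000e-01] rms 0.6 off vs FX [2.7 0.2] off vs scene-fix [ 1.9 -0.1]
101 [ 6.44373e+02 -4.31800e+01  1.86000e-01] rms 0.61 off vs FX [ 3.6 -0.3] off vs scene-fix [ 2.7 -0.6]
[[0.3, 0.3], [0.9, -0.1], [-0.8, 1.0], [-0.5, -0.9], [-0.5, -0.7], [0.4, 0.7], [0.1, -0.5]]
```

Run:
```python
from look import *
ok=True
for z,f in((100,60),(92,40),(86,30),(80,30),(77,20),(74,20)):
    robot.servo_line(fx(0,-109.4,z),feed=f); s=st(); F=np.array(s["contact_force"])
    if np.linalg.norm(F-[0,0,-2.6])>8: print("contact"); ok=False; break
robot.hold(.2); st()
look("g",(240,165,370,285),(185,95,285,195))
```

```text
t 24.42 tcp [640.3 -44.   99.1] F [-0.5 -0.  -2.3] w 0.355
t 24.77 tcp [640.6 -43.9  91.6] F [-0.4 -1.2 -2.7] w 0.353
t 25.12 tcp [640.7 -44.   85.7] F [-1.3  0.1 -3.1] w 0.355
t 25.47 tcp [640.7 -43.9  79.7] F [ 0.   0.3 -3.2] w 0.355
t 25.77 tcp [640.8 -44.   76.8] F [-0.8 -0.3 -2.8] w 0.356
t 26.07 tcp [640.7 -44.   73.8] F [-0.3 -0.7 -2.5] w 0.353
t 26.27 tcp [641.  -43.9  74.1] F [ 0.5 -0.5 -2.7] w 0.354
scene scale 4.916666666666667 (240, 165, 370, 285)
top scale 5.9 (185, 95, 285, 195)
```

View pics/g_scene.png

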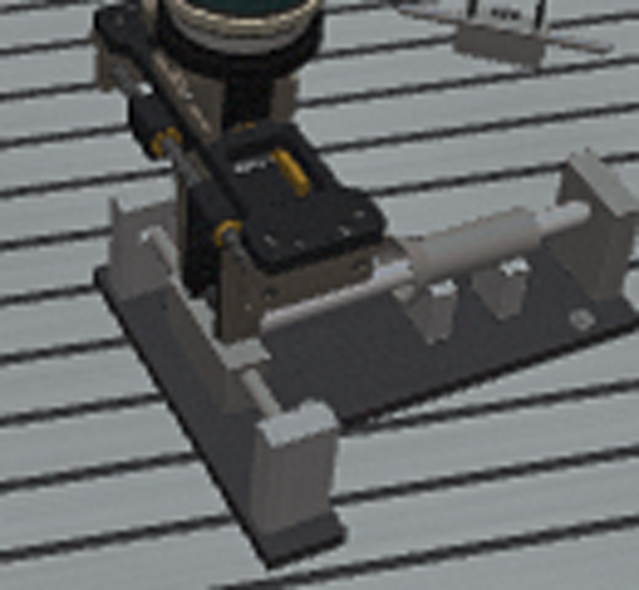

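Run:
```python
from look import *
grip(0.45); st()
grip(0.55); st()
grip(0.74); robot.hold(.2); st()
look("h",(240,165,370,285),(185,95,285,195))
```

```text
t 26.71 tcp [640.9 -43.9  74. ] F [ 0.3  0.2 -2.3] w 0.449
t 27.05 tcp [640.9 -43.9  74. ] F [ 0.4 -0.1 -2.6] w 0.549
t 27.7 tcp [640.9 -44.   74. ] F [-0.4  0.6  0.2] w 0.74
scene scale 4.916666666666667 (240, 165, 370, 285)
top scale 5.9 (185, 95, 285, 195)
```

View pics/h_scene.png

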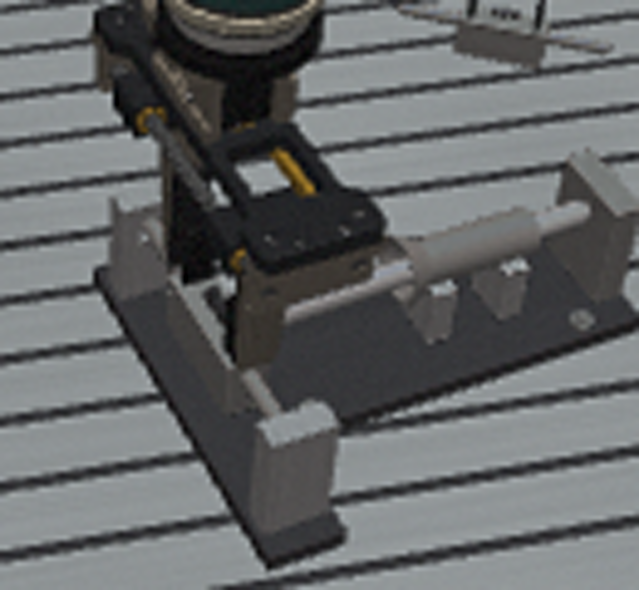

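Run:
```python
from look import *
robot.servo_line(fx(0,-109.4,180),feed=120); st()
robot.movep([450,-300,250],ori(.2)); st()
look("i",(240,165,390,285),(145,95,265,195))
im=cv2.imread("pics/scene_i.png")[195:275,255:325]; cv2.imwrite("pics/iz.png",cv2.resize(im,None,fx=7,fy=7,interpolation=cv2.INTER_CUBIC))
```

```text
t 28.83 tcp [640.3 -44.  179.1] F [0.6 0.7 0.5] w 0.743
t 30.07 tcp [ 450.9 -298.8  249.7] F [-0.1 -0.8  0.1] w 0.74
scene scale 4.916666666666667 (240, 165, 390, 285)
top scale 5.9 (145, 95, 265, 195)
```

View pics/i_scene.png

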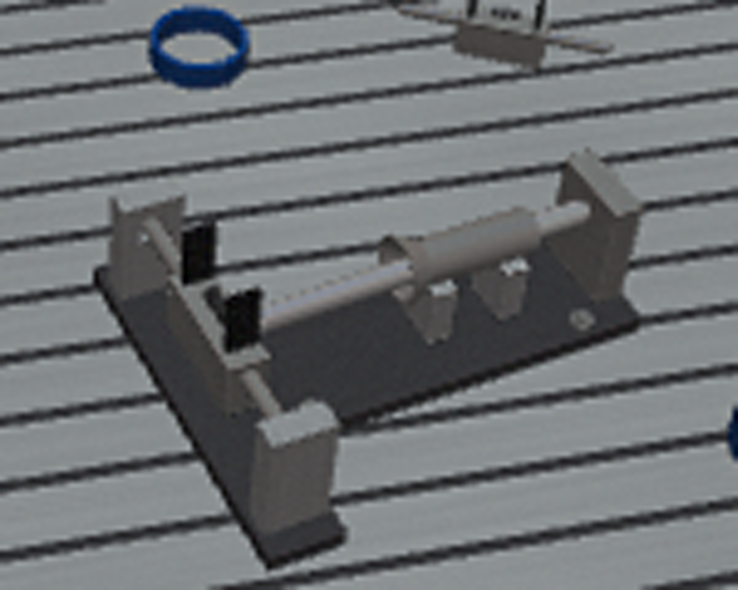

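View pics/i_top.png

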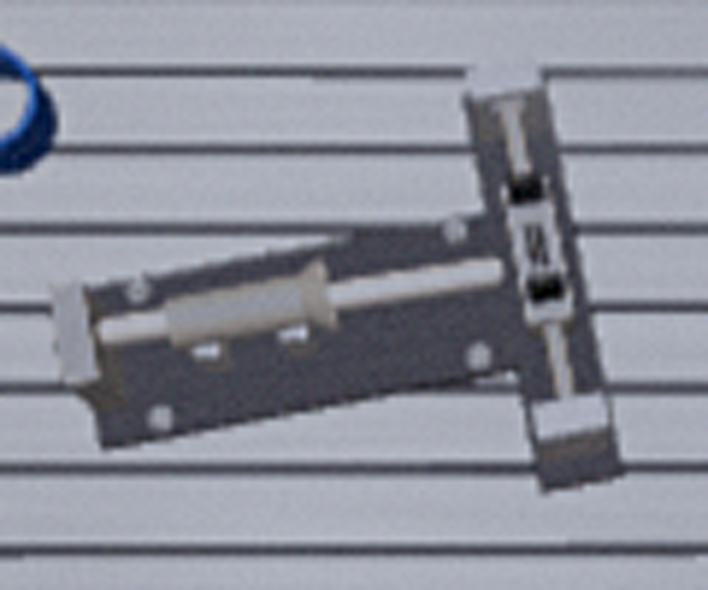

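View pics/iz.png

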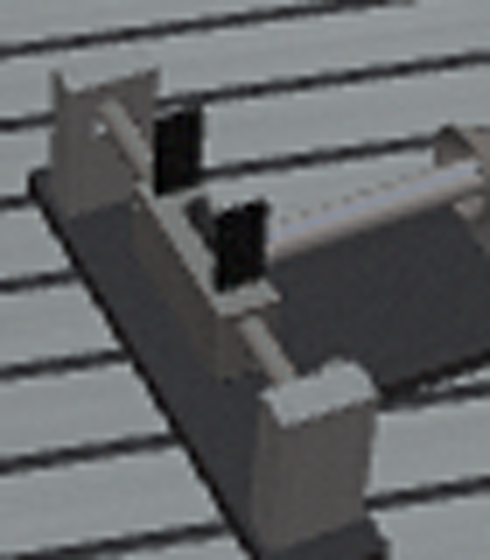

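Run:
```python
from fit import *
F=np.array([618.7,62.9,.197]) # top-only fixture pose
im=cv2.imread("pics/top_i.png")
# dark blob centroids
g=im.mean(2); 
for (x0,y0,x1,y1) in((228,122,240,131),(231,139,244,148)):
    s=g[y0:y1,x0:x1]; wgt=np.clip(38-s,0,None); ys,xs=np.mgrid[y0:y1,x0:x1]; print("tab blob",(xs*wgt).sum()/wgt.sum(),(ys*wgt).sum()/wgt.sum(),(wgt>0).sum())
for dr in(2,9):
    for sgn in(1,-1):
        # visible blob: top face and the slanted vertical face, z 71..108 -> midpoint z~90 
        print("drawn",dr,sgn,[proj("top",fx(sgn*(26.5-dr),-109,z,F))[0].round(1).tolist() for z in(71,89,106)])
def dr(c,boxes,p,col,o,x0,y0,f):
    for a,b in segs(c,boxes,p):
        q=((proj(c,np.array([a,b]))-[x0,y0]+.5)*f-.5).round().astype(int); cv2.line(o,tuple(map(int,q[0])),tuple(map(int,q[1])),col,1)
K=[KEEP[0],box(-27,-22,-9,9,11,48),box(22,27,-9,9,11,48)]
outs=[]
for c,Fc,r in(("top",F,(220,100,262,180)),("scene",np.array([620.9,63.9,.191]),(255,195,325,275))):
    im=cv2.imread(f"pics/{c}_i.png"); x0,y0,x1,y1=r; f=550/(y1-y0); o=cv2.resize(im[y0:y1,x0:x1],None,fx=f,fy=f,interpolation=cv2.INTER_CUBIC)
    s=fx(0,-109,60,Fc); dr(c,K,[s[0],s[1],Fc[2],59],(0,255,0),o,x0,y0,f); outs.append(o)
cv2.imwrite("pics/fin.png",np.hstack([outs[0],outs[1]])); print(np.hstack(outs).shape)
```

```text
tab blob 233.59677419354838 127.11693548387095 15
tab blob 237.11267605633802 143.86502347417843 15
drawn 2 1 [[234.0, 129.2], [233.7, 127.3], [233.4, 125.4]]
drawn 2 -1 [[237.2, 145.4], [237.0, 143.8], [236.8, 142.2]]
drawn 9 1 [[234.4, 131.5], [234.1, 129.6], [233.9, 127.8]]
drawn 9 -1 [[236.8, 143.0], [236.5, 141.4], [236.3, 139.8]]
(550, 770, 3)
```

View pics/fin.png

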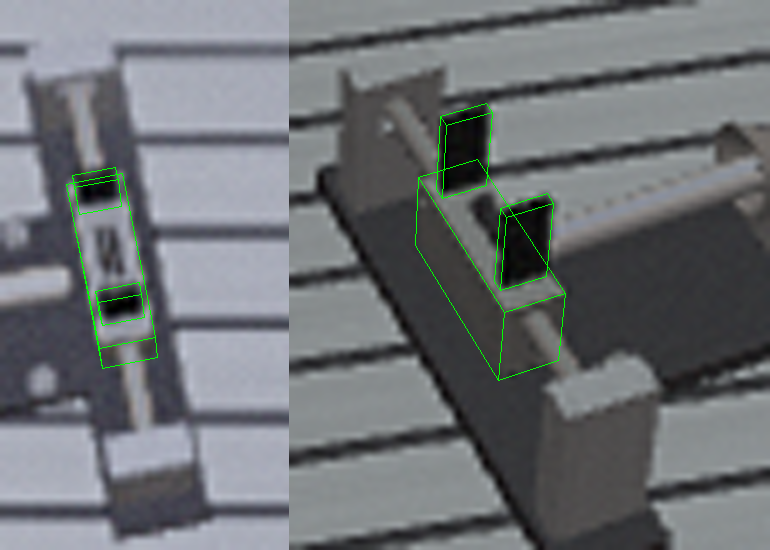

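Run:
```python
from h import *
st(); robot.job_done()
```

```text
t 30.18 tcp [ 451.  -298.6  249.6] F [0.2 0.6 0.6] w 0.742
the job is handed in; nothing more can be done
```

The bar is home in the guide tube and the keeper is seated between the cheeks. I handed the job in at t = 30.2 s of the 54 s allowed; no verdict was reported.

- **Bar:** I gripped it 58 mm from its tail rather than 45 mm, because the stand's post was in the way. I fed it straight in with no measurable side load until the end stop pushed back with about 7 N. Contact came about 1 mm further along than predicted. The last pictures from both cameras show the bar straight in the tube, its front at the stop.
- **Keeper:** I took the larger of the two look-alikes (scene camera pixel 383, 171), squeezed it, lowered it without contact force and let it go. In the last top picture the tab positions match both pins drawn in about 2 mm, to within roughly half a millimetre. That fits pins seated in the recesses and rules out one stuck on a cheek face. Fixture and keeper outlines drawn into both pictures agree with the seat to about 1–2 mm.
- **Disagreements:** The two cameras differed by about 2 mm on the fixture's position and about 4 mm on the keeper's. I used values in between and corrected from the pictures over the seat. One automatic fit of the fixture in the scene view was clearly wrong, so I replaced it with hand-picked points.
- **Bystanders and robot:** The arm stayed well clear of the rings and the disc. The two rings looked unmoved in the later pictures. I did not measure any of them, and the disc was not in those crops. The gripper was clear of everything, with contact force about zero, when I handed in.

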